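# Unlock the ball tray from the mixer and hold it over the code reader

### The arm

A 6-joint arm with a two-finger parallel gripper is mounted at the origin on the work surface. World frame = base frame: x ahead of the robot, y to its left, z up, the work surface at z = 0. Lengths are in m, angles in rad, forces in N, time in s.
With the tool pointing down it reaches from about 0.225 to 0.875 m from the base axis. Payload 3.4 kg.
Tool frame: the origin (TCP) lies at the very end of the fingers, on their centre line; the grasp point (between the pads) lies 19 mm behind it (manip.grasp_offset is the distance from the TCP to the grasp point, in m); x points along the fingers, y is the direction in which the jaws open and shut, and the axes are right-handed (so a half turn about x gives the same grasp; the last joint's range is limited). The gripper opens to 85 mm and grips with 20 to 120 N. Pads are 22 mm wide; open, the fingers measure 114 mm over their backs; the gripper's body (76 mm by 85 mm) begins 54 mm behind the grasp point. The pads swing forward as they close: fully open they stand 13 mm farther back than shut.
Start: joints at [1.132, 0.276, 1.505, -0, 1.361, -0.121], TCP at [0.18, 0.546, 0.231] pointing down, gripper open.
Joint ranges: [-2.89, 2.89], [-0.75, 2.08], [0.22, 2.7], [-1.18, 4.32], [0.11, 2.71], [-2.7, 2.7]. Speed limits (rad/s): [2.57, 2.57, 3.14, 3.14, 3.14, 3.14].

### API

Orientations are given as a unit quaternion [w, x, y, z].
In Python, from rig import manip gives the robot as it stands.
- The arm moves only by the tool step_arm, never from a script. Its argument "increments" is a list of rows, each an object with "grip": the opening, from 0 (shut) to 1 (fully open); "delta_pos": the shift along the world's x, y, z in m, a list of three; "twist": the turn about the world's z in degrees. A call has 1 to 10 rows; each row shifts and turns the commanded pose from where the row before left it; what a row does not reach is not made up. A row lasts 1/12 s, in which the tool goes at most 41.7 mm and 7.16 degrees, less where a joint would pass 70% of its speed; a pose out of reach is approached as far as the arm can. A call with a gripper value outside its range is refused whole. The fingers move at their own pace and stop on an object; "force" is the grip in N (left out, the last holds). Time passes only in rows, so rows that do not move let the fingers close. It gives the time, the measured TCP pose, the force and the opening at its end, in the units of the state.
- manip.get_state(): the state, without advancing time (a new reading comes with each control period).
- manip.get_image(name): name is "side" or "top" or "wrist"; returns a dict with "img" (384x512x3 uint8, red, green, blue), "fx", "fy", "cx", "cy" (pixels), "D" ([k1, k2, p1, p2, k3] as OpenCV has them; the pictures are not rectified), "rvec" (rotation vector, rad) and "tvec" (3), from world to camera coordinates, as OpenCV has them; the wrist camera has in their place "mount" (4x4, takes a point from camera to tool coordinates, whose origin is the TCP and whose axes are the tool frame's). Camera axes: x right, y down, z forward; pixel columns grow to the right and rows downward; lengths in m; the calibration is good to about 2 mm. A picture is of the moment at which its call begins: read the wrist's pose just before it. There is no depth.
- manip.sign_off(): hands the job in, once; it reports no verdict.
The state is a dict: "clock": time; "qpos": joint angles; "qd": joint speeds; "effort": joint torques, N m; "position": TCP position; "ee_rot": TCP orientation; "contact_force": force on the tool from outside, world axes, zero at the start; "moment": the same for the moment, N m; "width": finger opening in m.
Only numpy, scipy, OpenCV 4.12 (cv2) and the standard library are available. Lean on these libraries where they do the work, as an engineer would, in place of code of your own. Each camera call takes 0.05 s, during which the arm holds its last target. There are 200 camera calls.

### The job

Take the round white ball tray by its upright fin, turn it counter-clockwise (seen from above) until its fin lines up with the two white ribs on the mixer, and lift it straight out of its bayonet socket. Carry it level, with the steel ball staying in its pocket and without shoving or knocking over anything else, to the code reader, and finish holding it there in the gripper: still, level, centred over the round glass, with the underside of its disc 5 to 10 cm above the glass, neither put down nor let go.

Things in the scene. Friction and masses are not known exactly. Their poses are not given: they have to be found in the camera images.
- tray: Round white plastic tray, 0.14 to 0.28 kg: disc 120 mm across, 6 mm thick; origin at the centre of the disc's underside, z up. Upright fin in the middle (handle). Two ring pockets (inside 24 mm, rim 2.5 mm above the disc's top) at x = +40 and -40 mm; the ball lies in the +x one, the other is empty. It rests locked on the mixer's socket.
- fin (a point): Centre of the upright fin, 25 mm above the tray's origin. The fin is 36 mm long along the tray's x and 12 mm thick along its y: grip it across its thickness. It rises from the disc's top to 45 mm above the tray's origin.
- lugs (a point): Bottom of the tray's stem (16 mm diameter), 17 mm below the tray's origin, hidden in the socket; it carries a crossbar of two lugs along the tray's x, 36 mm over the ends, 8 mm wide, 7 mm high. Locked, it lifts only 2 mm. Turned counter-clockwise from above by 0.6 to 1.2 rad, to a stop where the tray's x lies along the mixer's +y (0.1 rad of error is allowed), it lifts out. Little friction, 2 mm side play.
- pocket (a point): Centre of the floor of the pocket that holds the ball: 40 mm along the tray's x, 6 mm above the tray's origin.
- ball_center (a point): Centre of the loose steel ball, 22 mm diameter, 43 g. It rolls about 5 mm either way in its pocket and would roll over the rim when the tray tips past about 39 degrees or is jerked.
- mixer: Grey bench mixer, fixed, 150 x 150 mm, 55 mm high; the tray rests on its raised steel lock plate, 60 mm high. Origin at the centre of its underside, z up; black dial and display on the -x face. The plate's keyhole slots lie along its y axis, marked by a white rib (10 x 13 mm) at the middle of the left and right edges of the top, continued down the side. The tray's lugs are clear once lifted 20 mm.
- reader: White code reader, fixed, a flat box 170 x 140 x 40 mm with a round upward-looking glass 96 mm across in the middle of its top. Origin at the centre of its underside. It and the mixer can be on either side of the table.
- glass (a point): Centre of the reader's round glass, on its upper face, 42 mm above the table.
- rack: White rack of amber vials with white caps, fixed, 75 x 250 mm, 100 mm high, beyond the mixer and reader; origin at the centre of its underside. Leave alone.
- vial_a: Loose amber vial with white cap, 27 mm diameter, 72 mm high; origin at the centre of its underside. Leave standing.
- vial_b: Loose amber vial with white cap, 27 mm diameter, 72 mm high; origin at the centre of its underside. Leave standing.
- vial_c: Loose amber vial with white cap, 27 mm diameter, 72 mm high; origin at the centre of its underside. Leave standing.
- beaker: Loose glass beaker, 70 mm diameter, 90 mm high; origin at the centre of its underside. Leave alone.
- reagent: Loose amber bottle, 76 mm diameter, 150 mm high; origin at the centre of its underside. Leave alone.
- tipbox: Loose blue box with clear lid, 85 x 120 x 66 mm; origin at the centre of its underside. Leave alone.
- timer: Loose flat white lab timer, 65 x 65 x 20 mm; origin at the centre of its underside. Leave alone.
Things that resemble listed ones, but are neither listed nor needed, are in the scene too. Leave any green or pink look-alike of the tray alone.

How it is judged:
On the way, in this order (a step that is already met when the one before it is completed fails the run):
1. the tray is turned in its socket until its fin lines up with the ribs (angle between the x axis of tray and the y axis of mixer, either way round below 0.25 rad and z of tray in the frame of mixer below 0.066 m), for 0.1 s.
2. the tray is lifted out of the socket in the gripper (z of tray in the frame of mixer above 0.085 m and contact force between tray and the fingers above 0.5 N), for 0.1 s.
At the end, for the whole second after the job is handed in: The gripper holds the tray still, its centre within 30 mm of the glass centre seen from above, the disc's underside 40 to 110 mm above the glass, tilted under 0.14 rad (8 degrees), not touching the reader, the ball in its pocket (centre within 17 mm of the pocket floor's centre) (horizontal distance between tray and glass below 0.03 m and z of tray in the frame of glass between 0.04 and 0.11 m and angle between tray's own z axis and vertical below 0.14 rad and distance between ball_center and pocket below 0.017 m and linear speed of tray below 0.03 m/s and angular speed of tray below 0.2 rad/s and contact force between tray and the fingers above 0.5 N and contact force between tray and reader below 0.1 N); the arm keeps its last pose, push and grip.
It fails at once if the tray is tilted more than 0.4 rad (angle between tray's own z axis and vertical above 0.4 rad).
It fails at once if the ball leaves its pocket (distance between ball_center and pocket above 0.022 m).
It fails at once if a bystander is shoved more than 25 mm or knocked over (distance of any of vial_a, vial_b, vial_c, beaker, reagent, tipbox, timer from where it was at the start of the episode above 0.025 m or angle between any of vial_a, vial_b, vial_c, beaker, reagent, tipbox, timer's own z axis and vertical above 0.5 rad).
It also fails if it takes over 59 s, if anything falls off the work surface, if the arm or the gripper's body presses on something with over 40 N, if the wrist force passes 120 N, or if a joint passes its speed limit or range.

## Working session

There is one attempt and no reset: what is moved stays moved. The work goes in short steps, Python scripts to look and compute and a tool call to move; the robot and the scene stay as the last step left them, time stands still between calls to the robot, and variables do not carry over. Pictures are saved under pics/ and viewed, about 8 in all and at most 12, crops included, and the job is handed in when it is done.

Besides the shell and the picture viewer there is one more tool, called as a command line: name --argument value ..., lists and objects as JSON in quotes. step_arm: Moves the arm, as the interface text tells. Its arguments: {"type":"object","properties":{"increments":{"type":"array"},"force":{"type":"number"}},"required":["increments"]}

```bash
mkdir -p pics; cat > h.py <<'E'
import numpy as np, cv2
from rig import manip
from scipy.spatial.transform import Rotation as R
def cam(n):
    s=manip.get_state(); d=manip.get_image(n)
    K=np.array([[d['fx'],0,d['cx']],[0,d['fy'],d['cy']],[0,0,1.]]); D=np.array(d['D'],float)
    if n=='wrist':
        q=s['ee_rot']; T=np.eye(4); T[:3,:3]=R.from_quat([q[1],q[2],q[3],q[0]]).as_matrix(); T[:3,3]=s['position']
        C=T@np.array(d['mount']); W=np.linalg.inv(C); Rm=W[:3,:3]; t=W[:3,3]
    else:
        Rm=cv2.Rodrigues(np.array(d['rvec'],float))[0]; t=np.array(d['tvec'],float).ravel()
    return d['img'],(K,D,Rm,t)
def ray(c,uv,z):
    K,D,Rm,t=c
    p=cv2.undistortPoints(np.array(uv,float).reshape(-1,1,2),K,D).reshape(-1,2)
    v=np.c_[p,np.ones(len(p))]@Rm; o=-Rm.T@t
    return o+v*((np.atleast_1d(z)-o[2])/v[:,2])[:,None]
def proj(c,P):
    K,D,Rm,t=c
    return cv2.projectPoints(np.array(P,float).reshape(-1,1,3),cv2.Rodrigues(Rm)[0],t,K,D)[0].reshape(-1,2)
def save(n,img,box=None,s=1.5):
    if box: img=img[box[1]:box[3],box[0]:box[2]]
    cv2.imwrite('pics/'+n,cv2.resize(img[:,:,::-1],None,fx=s,fy=s,interpolation=cv2.INTER_CUBIC))
E
python3 - <<'E'
from h import *
import pickle
for n in('top','side','wrist'):
    i,c=cam(n); save(n+'0.png',i); pickle.dump((i,c),open(n+'.pkl','wb'))
    if n!='wrist': print(n,-c[2].T@c[3], c[0][0,0])
print(manip.get_state(), manip.grasp_offset)
E
```

```text
top [ 0.40438252 -0.06667198  1.03858422] 391.2046648740782
side [ 0.10515664 -0.85761997  0.79324439] 450.0299561358513
{'clock': 0.15, 'qpos': array([ 1.13202958e+00,  2.76459557e-01,  1.50583726e+00,  3.64023811e-06,
        1.36068711e+00, -1.20955158e-01]), 'qd': array([ 0.00192373,  0.00044262, -0.00524193, -0.00049967, -0.00062229,
        0.00154864]), 'effort': array([ 1.47301348e-04, -4.17151344e+01, -2.46031666e+01, -6.07502511e-05,
        7.69572129e-03,  1.59088393e-05]), 'position': array([0.17949504, 0.54585957, 0.23063483]), 'ee_rot': array([ 0.69806067,  0.11141892,  0.69833482, -0.11236372]), 'contact_force': array([ 0.62866436, -0.0432124 , -0.44784897]), 'moment': array([0.01773574, 0.03790717, 0.00751091]), 'width': 0.08510672052401042} 0.0187
```

View pics/top0.png

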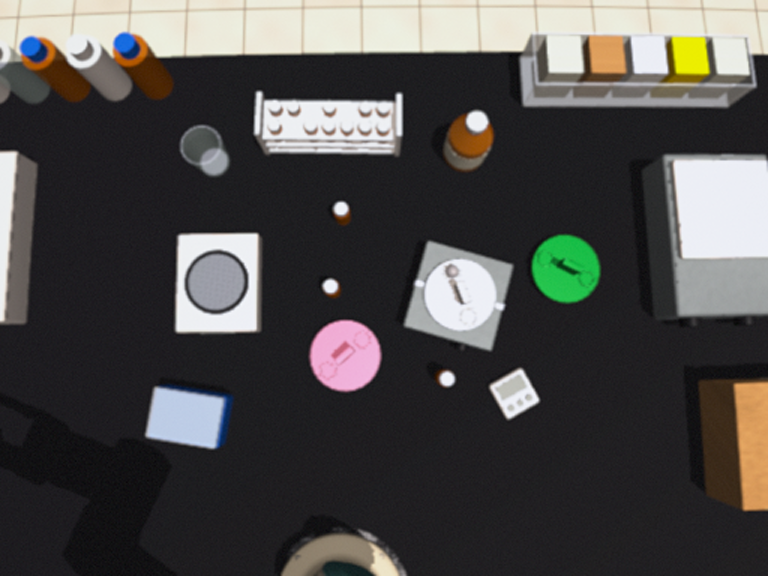

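View pics/side0.png

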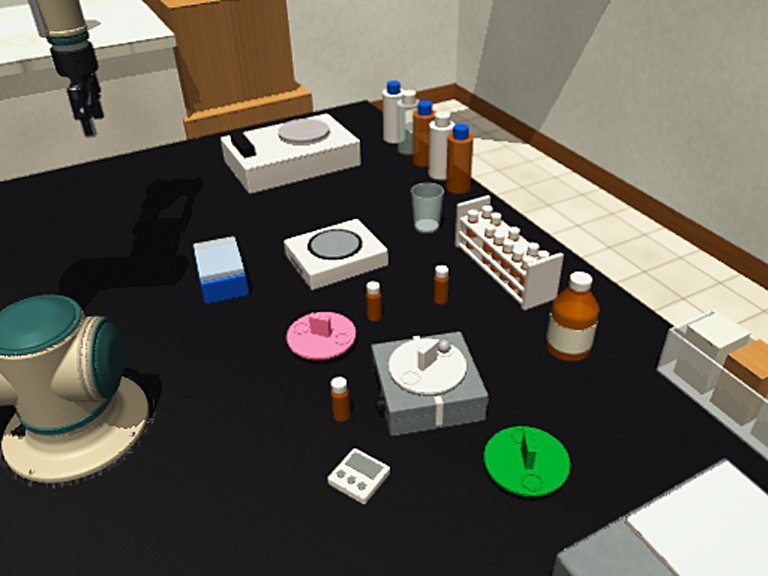

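The top view (scaled 1.5x) shows the tray on the mixer near (460,295). The ball is at (451,270), the ribs at (419,284) and (502,307), and the reader glass at (217,282). The pink and green decoys, the timer and three vials stand around it. Next I enlarge a crop.

```bash
python3 - <<'E'
from h import *
import pickle
i,c=pickle.load(open('top.pkl','rb'))
save('topc.png',i,(260,150,360,250),6)
def P(u,v,z): return ray(c,[[u/1.5,v/1.5]],z)[0].round(4)
print('disc',P(460,294,.066),'ball',P(451,270,.077),'empty',P(468,317,.068))
a,b=P(419,284,.06),P(502,307,.06); print('ribs',a,b,(a+b)/2, np.arctan2(*(a-b)[[1,0]]))
print('glass',P(217,282,.042))
for n,u,v in(('va',341,208,),('vb',330,286),('vc',447,378)): print(n,P(u,v,.072))
print('pink',P(346,355,.006),'green',P(566,268,.006),'timer',P(515,393,.02),'reagent',P(477,121,.15),'tip',P(188,417,.066))
E
```

```text
disc [ 0.5054 -0.2098  0.066 ] ball [ 0.5445 -0.1946  0.077 ] empty [ 0.4666 -0.2214  0.068 ]
ribs [ 0.524  -0.1421  0.06  ] [ 0.4829 -0.2806  0.06  ] [ 0.50345 -0.21135  0.06   ] 1.2823230148127136
glass [0.5349 0.203  0.042 ]
va [ 0.654  -0.0126  0.072 ]
vb [0.5214 0.0066 0.072 ]
vc [ 0.3676 -0.183   0.072 ]
pink [ 0.4078 -0.0157  0.006 ] green [ 0.5554 -0.4115  0.006 ] timer [ 0.3378 -0.3057  0.02  ] reagent [ 0.7741 -0.235   0.15  ] tip [0.3104 0.2402 0.066 ]
```

View pics/topc.png

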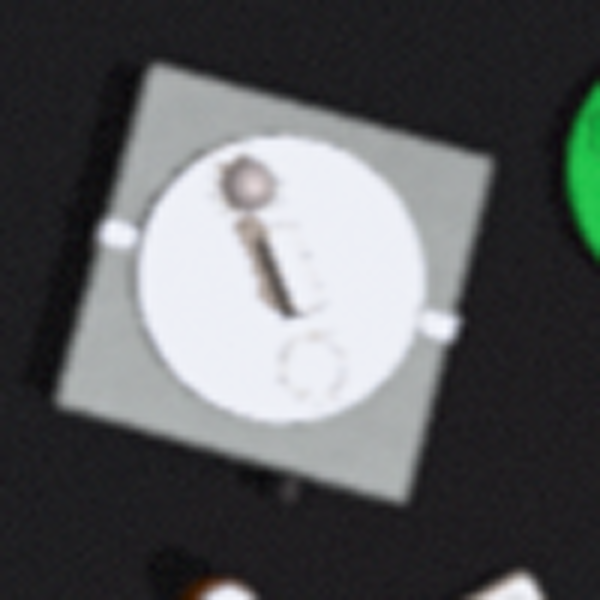

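```bash
python3 - <<'E'
from h import *
s=manip.get_state(); q=s['ee_rot']; M=R.from_quat([q[1],q[2],q[3],q[0]]).as_matrix(); print(M.round(3)); y=np.degrees(np.arctan2(M[1,1],M[0,1])); print('tool y yaw',y,'q1-deg',np.degrees(s['qpos'][[0,5]]))
E
```

```text
[[-0.001  0.312  0.95 ]
 [-0.001  0.95  -0.312]
 [-1.    -0.001 -0.   ]]
tool y yaw 71.7907002018437 q1-deg [64.86051702 -6.93022005]
```

step_arm --increments '[{"grip": 1, "delta_pos": [0.0147, -0.0344, 0], "twist": -6.5}, {"grip": 1, "delta_pos": [0.0147, -0.0344, 0], "twist": -6.5}, {"grip": 1, "delta_pos": [0.0147, -0.0344, 0], "twist": -6.5}, {"grip": 1, "delta_pos": [0.0147, -0.0344, 0], "twist": -6.5}, {"grip": 1, "delta_pos": [0.0147, -0.0344, 0], "twist": -6.5}, {"grip": 1, "delta_pos": [0.0147, -0.0344, 0], "twist": -6.5}, {"grip": 1, "delta_pos": [0.0147, -0.0344, 0], "twist": -6.5}, {"grip": 1, "delta_pos": [0.0147, -0.0344, 0], "twist": -6.5}, {"grip": 1, "delta_pos": [0.0147, -0.0344, 0], "twist": -6.5}, {"grip": 1, "delta_pos": [0.0147, -0.0344, 0], "twist": -6.5}]' --force 40

```text
clock: 0.98
position: [0.3267, 0.2005, 0.2313]
ee_rot: [0.528, 0.471, 0.527, -0.471]
contact_force: [0.7, -0.3, -0.7]
width: 0.0852
```

step_arm --increments '[{"grip": 1, "delta_pos": [0.0147, -0.0344, 0], "twist": -6.5}, {"grip": 1, "delta_pos": [0.0147, -0.0344, 0], "twist": -6.5}, {"grip": 1, "delta_pos": [0.0147, -0.0344, 0], "twist": -6.5}, {"grip": 1, "delta_pos": [0.0147, -0.0344, 0], "twist": -6.5}, {"grip": 1, "delta_pos": [0.0147, -0.0344, 0], "twist": -6.5}, {"grip": 1, "delta_pos": [0.0147, -0.0344, 0], "twist": -6.5}, {"grip": 1, "delta_pos": [0.0147, -0.0344, 0], "twist": -6.5}, {"grip": 1, "delta_pos": [0.0147, -0.0344, 0], "twist": -6.5}, {"grip": 1, "delta_pos": [0.0147, -0.0344, 0], "twist": -6.5}, {"grip": 1, "delta_pos": [0.0147, -0.0344, 0], "twist": -6.5}]'

```text
clock: 1.82
position: [0.4738, -0.1436, 0.2311]
ee_rot: [-0.191, -0.681, -0.192, 0.681]
contact_force: [0.9, 0.6, -0.0]
width: 0.0854
```

step_arm --increments '[{"grip": 1, "delta_pos": [0.0147, -0.0344, 0], "twist": -6.5}, {"grip": 1, "delta_pos": [0.0147, -0.0344, 0], "twist": -6.5}, {"grip": 1, "delta_pos": [0, 0, 0], "twist": 0}, {"grip": 1, "delta_pos": [0, 0, 0], "twist": 0}]'

```text
clock: 2.15
position: [0.5033, -0.2122, 0.2303]
ee_rot: [-0.114, -0.697, -0.115, 0.698]
contact_force: [-0.2, 0.9, 0.1]
width: 0.0854
```

```bash
python3 - <<'E'
from h import *
import pickle
i,c=cam('wrist'); save('w1.png',i); pickle.dump((i,c),open('w1.pkl','wb'))
s=manip.get_state(); q=s['ee_rot']; M=R.from_quat([q[1],q[2],q[3],q[0]]).as_matrix()
print(s['clock'],s['position'],np.degrees(np.arctan2(M[1,1],M[0,1])),s['qpos'][5],s['contact_force'])
E
```

```text
2.2 [ 0.50259316 -0.21060546  0.23049601] -71.23483837137869 0.7183442434145209 [-0.89949988  0.44290712  0.10121735]
```

View pics/w1.png

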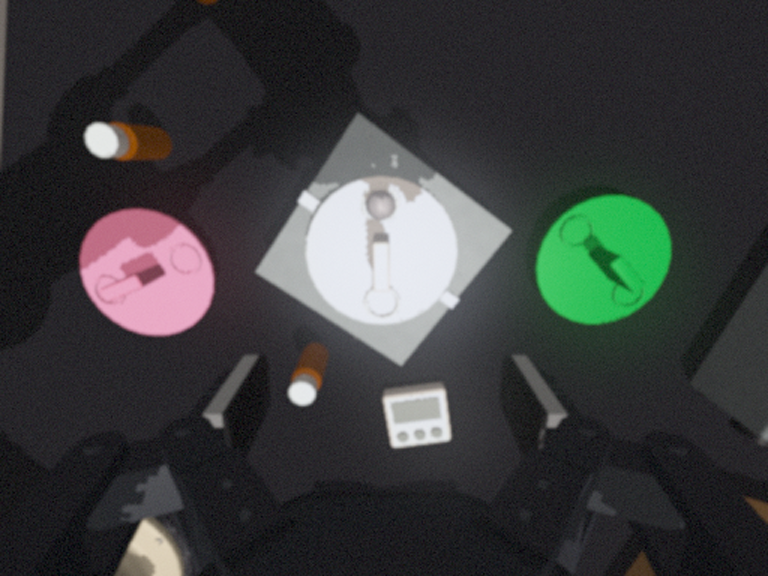

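The wrist view shows the disc centred at (381,250). The fin is almost upright in the image, its top edge running from (382,240) to (380,290). The ball is at (380,205), the empty pocket at (381,299), and the ribs at (309,201) and (450,299).

```bash
python3 - <<'E'
from h import *
import pickle
i,c=pickle.load(open('w1.pkl','rb'))
def P(u,v,z): return ray(c,[[u/1.5,v/1.5]],z)[0].round(4)
print(P(381,250,.066),'ball',P(380,205,.077),'empty',P(381,299,.068))
e,d=P(381,299,.068),P(381,250,.066); print(np.degrees(np.arctan2(*(d-e)[[1,0]])))
a,b=P(309,201,.06),P(450,299,.06); print((a+b)/2,np.degrees(np.arctan2(*(a-b)[[1,0]])))
for y in (17,19,21):
  for o in ([.504,-.2105,.06],):
    t=np.radians(y);X=np.array([np.cos(t),np.sin(t),0]);Z=np.array([0,0,1])
    print(y,(proj(c,[o+.018*X+.045*Z,o-.018*X+.045*Z,o-.04*X+.0085*Z,o+.06*X+.006*Z,o-.06*X+.006*Z])*1.5).round(0).tolist())
E
```

```text
[ 0.5082 -0.208   0.066 ] ball [ 0.5424 -0.1959  0.077 ] empty [ 0.4701 -0.2208  0.068 ]
18.570186446314725
[ 0.5057 -0.2098  0.06  ] 73.21358383124208
17 [[383.0, 244.0], [381.0, 294.0], [381.0, 304.0], [385.0, 177.0], [380.0, 326.0]]
19 [[382.0, 244.0], [382.0, 294.0], [383.0, 304.0], [382.0, 177.0], [383.0, 326.0]]
21 [[381.0, 244.0], [383.0, 294.0], [384.0, 304.0], [379.0, 177.0], [385.0, 326.0]]
```

step_arm --increments '[{"grip": 1, "delta_pos": [0.003, 0.001, -0.02]}, {"grip": 1, "delta_pos": [0, 0, -0.025]}, {"grip": 1, "delta_pos": [0, 0, -0.025]}, {"grip": 1, "delta_pos": [0, 0, -0.025]}, {"grip": 1, "delta_pos": [0, 0, -0.025]}, {"grip": 1, "delta_pos": [0, 0, -0.02]}, {"grip": 1, "delta_pos": [0, 0, -0.011]}, {"grip": 1, "delta_pos": [0, 0, -0.005]}, {"grip": 1, "delta_pos": [0, 0, 0]}, {"grip": 1, "delta_pos": [0, 0, 0]}]'

```text
schema error: expected keys grip, delta_pos, twist
```

step_arm --increments '[{"grip": 0.5, "delta_pos": [0, 0, 0]}, {"grip": 0.4, "delta_pos": [0, 0, 0]}, {"grip": 0.3, "delta_pos": [0, 0, 0]}, {"grip": 0.2, "delta_pos": [0, 0, 0]}, {"grip": 0.1, "delta_pos": [0, 0, 0]}, {"grip": 0, "delta_pos": [0, 0, 0]}, {"grip": 0, "delta_pos": [0, 0, 0]}, {"grip": 0, "delta_pos": [0, 0, 0]}, {"grip": 0, "delta_pos": [0, 0, 0]}, {"grip": 0, "delta_pos": [0, 0, 0]}]'

```text
schema error: expected keys grip, delta_pos, twist
```

```bash
python3 - <<'E'
from h import *
i,c=cam('side'); save('s2.png',i,(200,180,420,340),3.5)
s=manip.get_state(); print(s)
E
```

```text
{'clock': 2.25, 'qpos': array([-5.23663703e-01,  2.31234100e-01,  1.56868647e+00,  5.08592419e-04,
        1.34378264e+00,  7.18411160e-01]), 'qd': array([ 0.01806224, -0.01844746,  0.01304418,  0.00018248, -0.00522966,
        0.00242384]), 'effort': array([-7.46182613e-01, -3.79326367e+01, -2.48095787e+01, -5.68302360e-02,
       -8.00753734e-02,  9.46200157e-05]), 'position': array([ 0.50236217, -0.20973463,  0.23077724]), 'ee_rot': array([-0.11504869, -0.69711825, -0.116267  ,  0.69804866]), 'contact_force': array([ 0.06714787,  0.42515624, -0.9534715 ]), 'moment': array([0.01051549, 0.04313083, 0.03101377]), 'width': 0.08544926075310579}
```

View pics/s2.png

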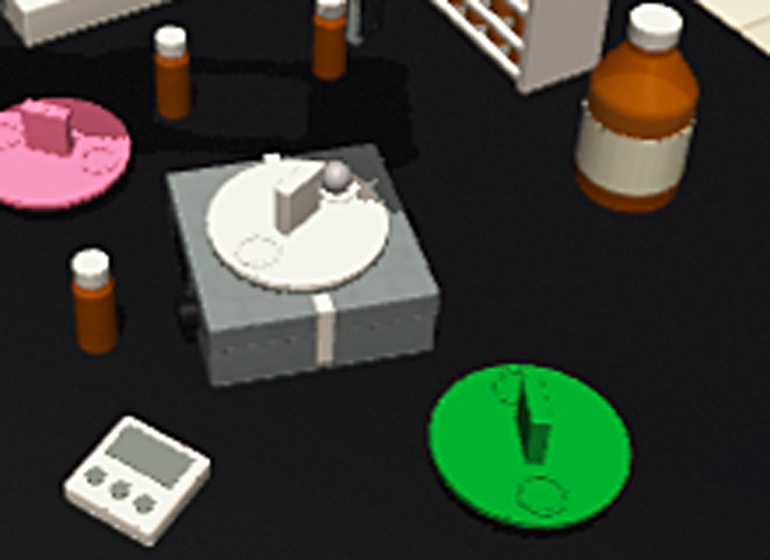

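The moves were refused because each row needs a "twist" key. The side view confirms nothing has moved: the tray is still locked with the ball in its pocket. I'm resending them.

step_arm --increments '[{"grip": 1, "delta_pos": [0.003, 0.001, -0.02], "twist": 0}, {"grip": 1, "delta_pos": [0, 0, -0.025], "twist": 0}, {"grip": 1, "delta_pos": [0, 0, -0.025], "twist": 0}, {"grip": 1, "delta_pos": [0, 0, -0.025], "twist": 0}, {"grip": 1, "delta_pos": [0, 0, -0.025], "twist": 0}, {"grip": 1, "delta_pos": [0, 0, -0.02], "twist": 0}, {"grip": 1, "delta_pos": [0, 0, -0.011], "twist": 0}, {"grip": 1, "delta_pos": [0, 0, -0.005], "twist": 0}, {"grip": 1, "delta_pos": [0, 0, 0], "twist": 0}, {"grip": 1, "delta_pos": [0, 0, 0], "twist": 0}]'

```text
clock: 3.08
position: [0.5063, -0.2088, 0.0761]
ee_rot: [0.116, 0.698, 0.116, -0.697]
contact_force: [0.3, 0.3, 0.5]
width: 0.0854
```

step_arm --increments '[{"grip": 0.5, "delta_pos": [0, 0, 0], "twist": 0}, {"grip": 0.4, "delta_pos": [0, 0, 0], "twist": 0}, {"grip": 0.3, "delta_pos": [0, 0, 0], "twist": 0}, {"grip": 0.2, "delta_pos": [0, 0, 0], "twist": 0}, {"grip": 0.1, "delta_pos": [0, 0, 0], "twist": 0}, {"grip": 0, "delta_pos": [0, 0, 0], "twist": 0}, {"grip": 0, "delta_pos": [0, 0, 0], "twist": 0}, {"grip": 0, "delta_pos": [0, 0, 0], "twist": 0}, {"grip": 0, "delta_pos": [0, 0, 0], "twist": 0}, {"grip": 0, "delta_pos": [0, 0, 0], "twist": 0}]'

```text
clock: 3.92
position: [0.5062, -0.2096, 0.0756]
ee_rot: [0.116, 0.698, 0.115, -0.698]
contact_force: [-0.6, -0.5, 3.9]
width: 0.0114
```

```bash
python3 - <<'E'
from h import *
i,c=cam('side'); save('s3.png',i,(200,180,420,340),3.5)
s=manip.get_state(); print(s)
E
```

```text
{'clock': 3.9667, 'qpos': array([-5.19617616e-01,  3.68347594e-01,  1.79139381e+00, -5.09534722e-05,
        9.81354509e-01,  7.23253119e-01]), 'qd': array([-1.21193895e-03,  1.97663149e-05,  4.10274479e-04, -2.56009671e-04,
        5.84088007e-04,  2.60986445e-04]), 'effort': array([-9.68275708e-02, -3.99570787e+01, -1.86731100e+01, -6.68194145e-02,
       -2.47198110e-01, -1.67760893e-02]), 'position': array([ 0.50623719, -0.20965982,  0.07562343]), 'ee_rot': array([ 0.11555283,  0.69774825,  0.11530776, -0.69749484]), 'contact_force': array([0.31035506, 0.43382701, 3.46170762]), 'moment': array([0.13919936, 0.09445873, 0.02009931]), 'width': 0.011543240296650086}
```

View pics/s3.png

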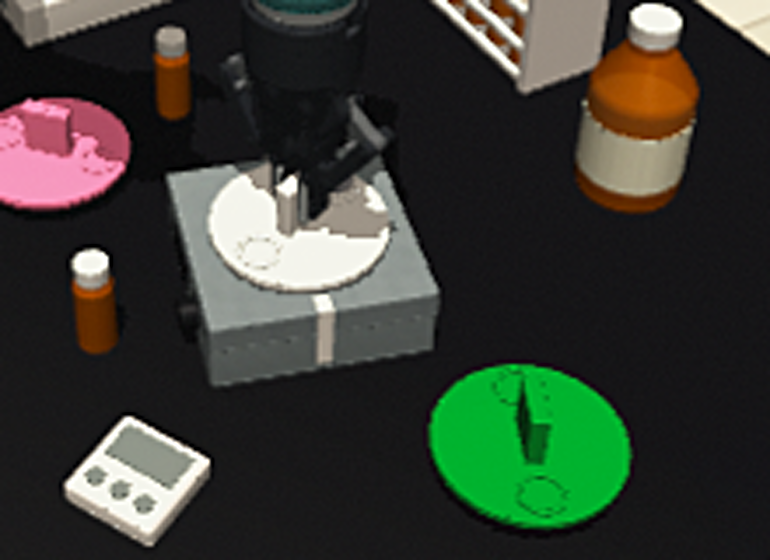

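The side view shows the fin between the pads and the tray undisturbed; the finger opening is 11.5 mm. Now the turn.

step_arm --increments '[{"grip": 0, "delta_pos": [0, 0, 0], "twist": 1}, {"grip": 0, "delta_pos": [0, 0, 0], "twist": 2}, {"grip": 0, "delta_pos": [0, 0, 0], "twist": 3}, {"grip": 0, "delta_pos": [0, 0, 0], "twist": 4}, {"grip": 0, "delta_pos": [0, 0, 0], "twist": 4}, {"grip": 0, "delta_pos": [0, 0, 0], "twist": 4}, {"grip": 0, "delta_pos": [0, 0, 0], "twist": 4}, {"grip": 0, "delta_pos": [0, 0, 0], "twist": 4}, {"grip": 0, "delta_pos": [0, 0, 0], "twist": 4}, {"grip": 0, "delta_pos": [0, 0, 0], "twist": 4}]' --force 60

```text
clock: 4.8
position: [0.5066, -0.2098, 0.0757]
ee_rot: [0.316, 0.633, 0.315, -0.632]
contact_force: [0.7, 0.3, 3.5]
width: 0.0113
```

step_arm --increments '[{"grip": 0, "delta_pos": [0, 0, 0], "twist": 4}, {"grip": 0, "delta_pos": [0, 0, 0], "twist": 4}, {"grip": 0, "delta_pos": [0, 0, 0], "twist": 4}, {"grip": 0, "delta_pos": [0, 0, 0], "twist": 3}, {"grip": 0, "delta_pos": [0, 0, 0], "twist": 2}, {"grip": 0, "delta_pos": [0, 0, 0], "twist": 2}, {"grip": 0, "delta_pos": [0, 0, 0], "twist": 1}, {"grip": 0, "delta_pos": [0, 0, 0], "twist": 0}, {"grip": 0, "delta_pos": [0, 0, 0], "twist": 0}, {"grip": 0, "delta_pos": [0, 0, 0], "twist": 0}]'

```text
clock: 5.63
position: [0.5059, -0.2098, 0.0757]
ee_rot: [-0.42, -0.569, -0.42, 0.569]
contact_force: [-0.9, 0.1, 5.5]
width: 0.0109
```

```bash
python3 - <<'E'
from h import *
i,c=cam('side'); save('s4.png',i,(200,180,420,340),3.5)
s=manip.get_state(); q=s['ee_rot']; M=R.from_quat([q[1],q[2],q[3],q[0]]).as_matrix()
print(s['clock'],s['position'],np.degrees(np.arctan2(M[1,1],M[0,1])),s['contact_force'],s['moment'],s['width'])
E
```

```text
5.6833 [ 0.50592554 -0.20983503  0.07566615] -17.149451164953195 [-1.40497379  0.44832269  4.65143244] [ 0.01855062  0.23790902 -0.01245852] 0.011415847208241415
```

View pics/s4.png

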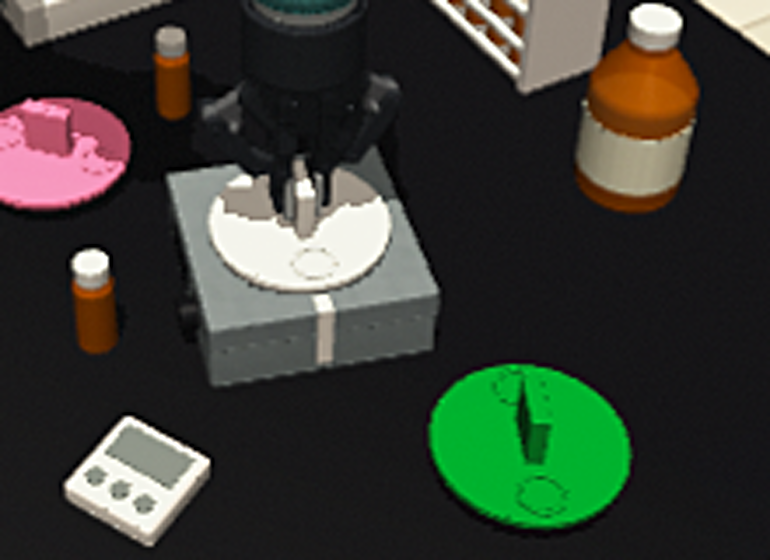

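The empty pocket at (315,263) now lines up with the front rib at (323,330), and the tool yaw gives the fin at 72.9° against 73.2° for the ribs. I'll lift gently and watch the force.

step_arm --increments '[{"grip": 0, "delta_pos": [0, 0, 0.001], "twist": 0}, {"grip": 0, "delta_pos": [0, 0, 0.001], "twist": 0}, {"grip": 0, "delta_pos": [0, 0, 0.002], "twist": 0}, {"grip": 0, "delta_pos": [0, 0, 0.002], "twist": 0}, {"grip": 0, "delta_pos": [0, 0, 0.001], "twist": 0}, {"grip": 0, "delta_pos": [0, 0, 0], "twist": 0}]'

```text
clock: 6.18
position: [0.506, -0.2095, 0.0824]
ee_rot: [-0.42, -0.569, -0.42, 0.569]
contact_force: [-0.7, -0.6, -2.0]
width: 0.011
```

step_arm --increments '[{"grip": 0, "delta_pos": [0, 0, 0.003], "twist": 0}, {"grip": 0, "delta_pos": [0, 0, 0.005], "twist": 0}, {"grip": 0, "delta_pos": [0, 0, 0.008], "twist": 0}, {"grip": 0, "delta_pos": [0, 0, 0.01], "twist": 0}, {"grip": 0, "delta_pos": [0, 0, 0.011], "twist": 0}, {"grip": 0, "delta_pos": [0, 0, 0.01], "twist": 0}, {"grip": 0, "delta_pos": [0, 0, 0.008], "twist": 0}, {"grip": 0, "delta_pos": [0, 0, 0.005], "twist": 0}, {"grip": 0, "delta_pos": [0, 0, 0.003], "twist": 0}, {"grip": 0, "delta_pos": [0, 0, 0], "twist": 0}]'

```text
clock: 7.02
position: [0.5064, -0.2097, 0.1462]
ee_rot: [0.42, 0.569, 0.419, -0.569]
contact_force: [0.3, 0.8, -1.6]
width: 0.0111
```

```bash
python3 - <<'E'
from h import *
i,c=cam('side'); save('s5.png',i,(180,130,430,340),3)
s=manip.get_state(); print(s['clock'],s['position'],s['contact_force'],s['moment'],s['width'])
E
```

```text
7.0667 [ 0.50608414 -0.20956309  0.14551125] [ 1.19711248  0.45700387 -0.76751462] [ 0.01861717 -0.02190218 -0.03460565] 0.011302164063807808
```

View pics/s5.png

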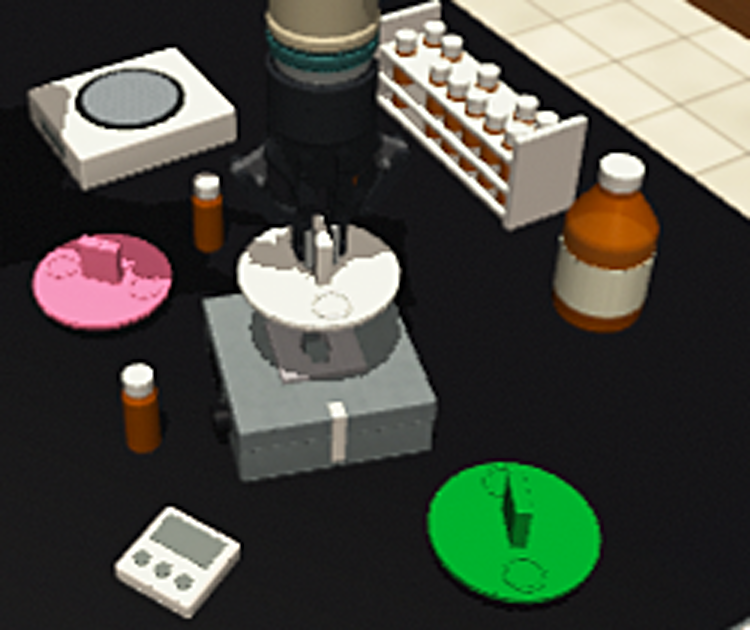

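The tray is out, level and about 70 mm above the plate, with nothing else disturbed. Now the carry, with gentle ramps.

step_arm --increments '[{"grip": 0, "delta_pos": [0, 0.003, 0], "twist": 0}, {"grip": 0, "delta_pos": [0, 0.006, 0], "twist": 0}, {"grip": 0, "delta_pos": [0.001, 0.009, 0], "twist": 0}, {"grip": 0, "delta_pos": [0.001, 0.012, 0], "twist": 0}, {"grip": 0, "delta_pos": [0.001, 0.015, 0], "twist": 0}, {"grip": 0, "delta_pos": [0.001, 0.018, 0], "twist": 0}, {"grip": 0, "delta_pos": [0.0015, 0.02, 0], "twist": 0}, {"grip": 0, "delta_pos": [0.0015, 0.02, 0], "twist": 0}, {"grip": 0, "delta_pos": [0.0015, 0.02, 0], "twist": 0}, {"grip": 0, "delta_pos": [0.0015, 0.02, 0], "twist": 0}]'

```text
clock: 7.9
position: [0.5157, -0.0643, 0.1452]
ee_rot: [0.419, 0.569, 0.42, -0.569]
contact_force: [-0.1, 0.5, -2.4]
width: 0.0109
```

step_arm --increments '[{"grip": 0, "delta_pos": [0.0015, 0.02, 0], "twist": 0}, {"grip": 0, "delta_pos": [0.0015, 0.02, 0], "twist": 0}, {"grip": 0, "delta_pos": [0.0015, 0.02, 0], "twist": 0}, {"grip": 0, "delta_pos": [0.0015, 0.02, 0], "twist": 0}, {"grip": 0, "delta_pos": [0.0015, 0.02, 0], "twist": 0}, {"grip": 0, "delta_pos": [0.0015, 0.02, 0], "twist": 0}, {"grip": 0, "delta_pos": [0.0015, 0.02, 0], "twist": 0}, {"grip": 0, "delta_pos": [0.0015, 0.02, 0], "twist": 0}, {"grip": 0, "delta_pos": [0.0015, 0.02, 0], "twist": 0}, {"grip": 0, "delta_pos": [0.0015, 0.02, 0], "twist": 0}]'

```text
clock: 8.73
position: [0.5302, 0.1356, 0.1451]
ee_rot: [-0.42, -0.569, -0.42, 0.569]
contact_force: [0.4, -0.2, -1.9]
width: 0.011
```

step_arm --increments '[{"grip": 0, "delta_pos": [0.001, 0.018, 0], "twist": 0}, {"grip": 0, "delta_pos": [0.001, 0.016, 0], "twist": 0}, {"grip": 0, "delta_pos": [0.001, 0.013, -0.001], "twist": 0}, {"grip": 0, "delta_pos": [0.001, 0.01, -0.002], "twist": 0}, {"grip": 0, "delta_pos": [0, 0.007, -0.003], "twist": 0}, {"grip": 0, "delta_pos": [0, 0.004, -0.003], "twist": 0}, {"grip": 0, "delta_pos": [0, 0.002, -0.002], "twist": 0}, {"grip": 0, "delta_pos": [0, 0, -0.001], "twist": 0}, {"grip": 0, "delta_pos": [0, 0, 0], "twist": 0}, {"grip": 0, "delta_pos": [0, 0, 0], "twist": 0}]'

```text
clock: 9.57
position: [0.5351, 0.2028, 0.1332]
ee_rot: [-0.419, -0.569, -0.419, 0.569]
contact_force: [0.4, -0.4, -1.4]
width: 0.0111
```

```bash
python3 - <<'E'
from h import *
import pickle
i,c=cam('side'); a=cv2.resize(i[90:270,120:340],None,fx=2,fy=2,interpolation=cv2.INTER_CUBIC)
j,t=cam('top'); b=cv2.resize(j[120:260,80:230],None,fx=2.2,fy=2.57,interpolation=cv2.INTER_CUBIC)
pickle.dump((c,t),open('f.pkl','wb')); k=np.hstack([a,b[:360]]); save('f.png',k,None,1); print(k.shape)
s=manip.get_state(); q=s['ee_rot']; M=R.from_quat([q[1],q[2],q[3],q[0]]).as_matrix()
p=s['position']; print(s['clock'],p,M[:,0],s['contact_force'],s['width'],s['qd'].round(3))
O=p-[0,0,.0157]
th=np.radians(73);X=np.array([np.cos(th),np.sin(th),0]);Y=np.array([-X[1],X[0],0]);Z=np.array([0,0,1])
f=[O+.06*X,O-.06*X,O+.06*Y,O-.06*Y,O+.04*X+.017*Z]
print('side',((proj(c,f)-[120,90])*2).round().tolist())
print('top',((proj(t,f)-[80,120])*[2.2,2.57]+[440,0]).round().tolist())
E
```

```text
(360, 770, 3)
9.6667 [0.53526451 0.20287973 0.13347432] [ 3.28385326e-04 -1.51903084e-04 -9.99999935e-01] [-0.39721097 -0.58738653 -0.3097755 ] 0.011132473913236218 [ 0.001 -0.001 -0.003  0.001  0.     0.   ]
side [[197.0, 80.0], [207.0, 121.0], [161.0, 104.0], [242.0, 95.0], [198.0, 76.0]]
top [[512.0, 146.0], [616.0, 182.0], [546.0, 226.0], [581.0, 103.0], [524.0, 149.0]]
```

View pics/f.png

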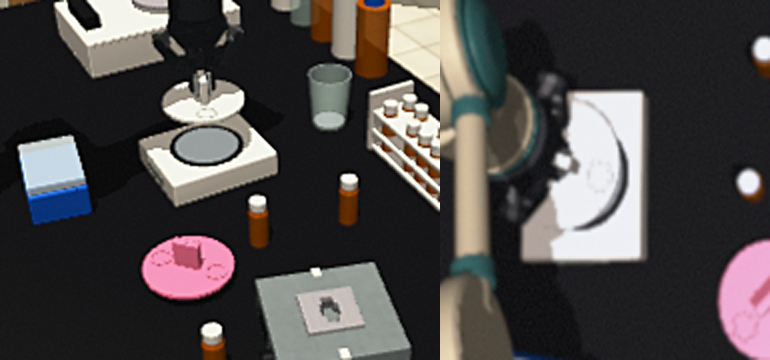

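The tray hangs level over the reader, and its edges match the predicted projections (side view 161–242, top view right edge about 625). The ball is hidden behind the fingers, so I check it with the wrist camera.

```bash
python3 - <<'E'
from h import *
i,c=cam('wrist'); save('w9.png',i)
O=manip.get_state()['position']-[0,0,.0157]
th=np.radians(73);X=np.array([np.cos(th),np.sin(th),0])
print((proj(c,[O+.04*X+[0,0,.017],O-.04*X+[0,0,.0085]])*1.5).round())
E
```

```text
[[385. 262.]
 [385. 431.]]
```

View pics/w9.png

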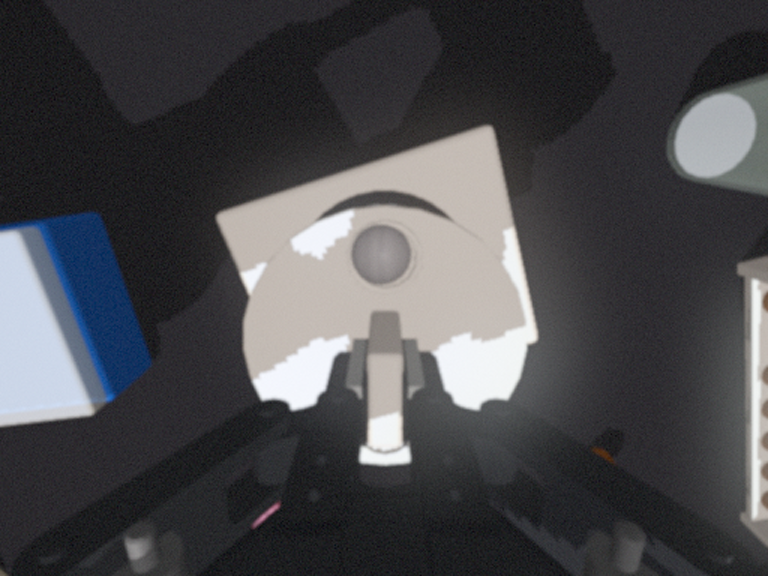

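The ball sits in its pocket at (381,254), against a prediction of (385,262). The difference is well within its rolling room. I'm handing the job in.

```bash
python3 -c "
from rig import manip
print(manip.sign_off()); s=manip.get_state(); print(s['clock'],s['position'],s['width'])"
```

```text
the job is handed in; nothing more can be done
None
the job is handed in; nothing more can be done
```

I gripped the tray by its fin and turned it 54° counter-clockwise. That put the fin at 72.9°, against 73.2° measured for the ribs. It lifted out freely, and I carried it to the code reader, where the gripper still holds it. The job is handed in at about 9.7 s of robot time; no verdict was reported.

The last checks before handing in agreed with each other:
- **Position:** the gripper tip was at (0.535, 0.203), within about 1 mm of the measured glass centre. The underside of the disc was about 76 mm above the glass.
- **Level and still:** the tool was vertical to within 0.001 rad, the arm had stopped, and the fin was held at 11 mm opening. The tray's outline in the side view matched a level tray.
- **Ball:** the wrist camera showed it in its pocket, within its rolling room.
- **Bystanders:** none looked disturbed in the pictures. I judged this by eye and did not measure it.

One hitch: my first approach and closing moves were refused because a field was missing. Nothing moved, and I resent them. I stopped the turn on the measured angle and never felt the socket's end stop.

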